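Slide the brass shim over the plate's edge and tray it

ROBOT

A 7-joint arm with a two-finger parallel gripper is mounted at the origin on a cart in front of the work surface, level with it; the furniture and walls round the work are solid. World frame = base frame: x ahead of the robot, y to its left, z up, the work surface at z = 0. Lengths are in m, angles in rad, forces in N, time in s.
With the tool pointing down it reaches from about 0.425 to 0.875 m from the base axis. Payload 8.4 kg.
Tool frame: the origin (TCP) lies on the centre line of the jaws, within the pads' length; the fingertips stand 14 mm ahead of it and the grasp point (between the pads) lies 5 mm behind it; z points along the fingers, y is the line along which they close (so a half turn about z gives the same grasp; the last joint's range is limited). The gripper opens to 85 mm and grips with 20 to 120 N. Pads are 22 mm wide; open, the fingers measure 114 mm over their backs; the gripper's body (76 mm by 85 mm) begins 54 mm behind the grasp point. The pads swing forward as they close: fully open they stand 13 mm farther back than shut.
Start: joints at [-1.42, 0.333, 0.04, 1.465, -0.013, 1.343, -0.059], TCP at [0.161, 0.63, 0.21] pointing down, gripper open.
Joint ranges: [-2.58, 2.58], [-0.38, 2.09], [-1.3, 1.39], [0.25, 2.4], [-1.5, 4.64], [0.08, 2.09], [-2.65, 2.65]. Speed limits (rad/s): [2.22, 2.22, 2.79, 2.79, 3.14, 3.14, 3.14].

INTERFACE

Orientations are given as a unit quaternion [x, y, z, w].
In Python, from bench import bot, viewer, spot_in, silhouettes gives the robot as it stands.
- The arm moves only by the tool play_rows, never from a script. Its arguments are lists of equal length, an entry for each row: "travel": the shift along the tool's x, y, z in cm, a list of three; "twist": the turn, a rotation vector about the tool's x, y, z in rad, a list of three. A call has 1 to 8 rows; each row is the pose to reach, as a shift and turn from the pose commanded when the call began, along the tool's axes at that moment; what a row does not reach only later rows make up. A row lasts 1/12 s, in which the tool goes at most 41.7 mm and 7.16 degrees, less where a joint would pass 70% of its speed; a pose out of reach is approached as far as the arm can. A call with a gripper value outside its range is refused whole. "claw" is the closure, from 0 (fully open) to 1 (shut), set as the call begins (left out, the last holds). The fingers move at their own pace and stop on an object; "force" is the grip in N (left out, the last holds). Time passes only in rows, so rows that repeat a pose let the fingers close. It gives the time, the measured TCP pose, the force, the opening and the grip force at its end, in the units of the state.
- bot.state(): the state, without advancing time (a new reading comes with each control period).
- viewer.snapshot(name): name is "scene" or "top" or "wrist"; returns a dict with "pixels" (420x560x3 uint8, red, green, blue), "z_map" (420x560 float32, m along the optical axis (not along the pixel's ray), 0 where there is no reading), "K" (3x3 intrinsics, pixels), "cam_to_world" (4x4, takes a point from camera to world coordinates). Camera axes: x right, y up, looking along -z (the intrinsics and any distortion apply to the point x, -y, -z); pixel columns grow to the right and rows downward; lengths in m; the calibration is good to about 2 mm. A picture is of the moment at which its call begins.
- bot.close_job(): hands the job in; it is judged then, once.
Trained networks look in a picture, given as the dict that the camera call returned (one of the last four; its "shot" number tells which), for a name from the list of things; names that differ only in an ending like _2 or _b are one class to them, and where a whole thing is asked for, a point or a joint stands for the part that bears it (a point fixed in the world has none). Each returns a list of dicts, best first, with "conf" (0 to 1); they miss things now and then, are a little off and sometimes report something else, mostly with a low value. They report only what shows in the picture. A call takes as long as a camera call. They do not tell look-alikes from the thing itself.
- spot_in(query, picture): "at" ([column, row] as shares, 0 to 1, of the picture: columns of its width, rows of its height, amid what is visible of it).
- silhouettes(query, picture): "mask" (420x560 bool, what is visible of it) and "at" ([column, row] as shares, 0 to 1, of the picture: columns of its width, rows of its height, amid what is visible of it).
The state is a dict: "time": time; "joint_positions": joint angles; "dq": joint speeds; "joint_efforts": joint torques, N m; "tcp_pos": TCP position; "orientation": TCP orientation; "ft_force": force on the tool from outside, world axes, zero at the start; "torque": the same for the moment, N m; "opening": opening from 0.0 (shut) to 1.0 (fully open); "gripper_force": force on a finger pad.
Only numpy, scipy, OpenCV 4.12 (cv2) and the standard library are available. Lean on these libraries where they do the work, as an engineer would, in place of code of your own. Each camera call takes 0.05 s, during which the arm holds its last target. There are 200 camera calls.

TASK

Two thin shims lie flat on the surface plate, too thin to be picked up there. Slide the brass one along the plate toward the robot until its near end sticks out well past the plate's front edge, still lying on the plate, then pinch it by that overhanging end and lift it away. Put it flat on the floor of the blue tray and let go; leave the dark shim where it lies.

Things in the scene. Friction and masses are not known exactly. Their poses are not given: they have to be found in the camera images.
- brass_shim: brass-coloured strip, 150 (x) x 40 (y) x 3 mm, 0.1-0.2 kg, 9 mm holes 35 mm either side of its centre. Origin: centre of underside; x along its length (-x end nearer the robot), z up. Lies on the plate, near end 5 to 25 mm inside the front edge, and slides easily: a closed fingertip pressed on its middle (5-20 N) and moved drags it along. It does not tip while its centre is over the plate
- black_shim: dark steel strip of the same shape and size (150 x 40 x 3 mm, same axes), lying beside the brass one, their centre lines about 100 mm apart. A bystander; it must stay where it is
- surface_plate: low ground-steel surface plate with a green foot, 180 (its x) x 220 (its y) x 45 mm, fixed to the bench. Origin at the centre of its underside; its top is 45 mm above that, and its straight front edge (the one towards the robot) lies at its x = -90 mm. Beyond that edge there is free air down to the bench
- tray: open blue tray, 220 (its x) x 130 (its y) x 30 mm outside, walls and floor 3 mm thick, fixed to the bench. Origin at the centre of its underside, x along its length, z up; floor surface 3 mm above the origin. Between and behind plate and tray stand a bench grinder and a lever press (from x = 0.6 m on): cross over in a straight line, not in an outward arc
Mind the look-alikes: they are no part of the job. There is more than one size of the brass_shim; the job needs the larger.

How it is judged:
By the outcome, as a careful person would: the job done as asked, in the order asked, and still so for the second after the job is handed in, with the robot touching nothing.
It also fails if it takes over 51 s, if anything falls off the work surface, if the arm or the gripper's body presses on something with over 40 N, if the wrist force passes 120 N, or if a joint passes its speed limit or range.

## Working session

There is one attempt and no reset: what is moved stays moved. The work goes in short steps, Python scripts to look and compute and a tool call to move; the robot and the scene stay as the last step left them, time stands still between calls to the robot, and variables do not carry over. Pictures are saved under pics/ and viewed, at most 13 in all, crops included, and the job is handed in when it is done.

Besides the shell and the picture viewer there is one more tool, called after "Emit:" by a JSON object that holds its "api" and its "payload". play_rows: Moves the arm, as the interface text tells. Its arguments: {"type":"object","properties":{"travel":{"type":"array","items":{"type":"array","items":{"type":"number"}}},"twist":{"type":"array","items":{"type":"array","items":{"type":"number"}}},"claw":{"type":"number"},"force":{"type":"number"}},"required":["travel","twist"]}

```bash
mkdir -p pics; ls; cat > h.py <<'E'
import numpy as np, cv2
from bench import bot, viewer, spot_in, silhouettes
def save(p,n): cv2.imwrite('pics/'+n,cv2.cvtColor(p['pixels'],cv2.COLOR_RGB2BGR))
def world(p,c,r,z=None):
    c=np.atleast_1d(c).astype(float); r=np.atleast_1d(r).astype(float)
    if z is None: z=p['z_map'][r.astype(int),c.astype(int)]
    K=p['K']; P=np.stack([(c-K[0,2])/K[0,0]*z,-(r-K[1,2])/K[1,1]*z,-z*np.ones_like(c),np.ones_like(c)])
    return (p['cam_to_world']@P)[:3].T
E
python3 - <<'E'
from h import *
s=bot.state(); print({k:np.round(v,3).tolist() for k,v in s.items()})
a=viewer.snapshot('top'); b=viewer.snapshot('scene'); print(a.keys())
cv2.imwrite('pics/a.png',cv2.cvtColor(a['pixels'],cv2.COLOR_RGB2BGR));save(b,'b.png')
for n in ['brass_shim','black_shim','surface_plate','tray']:
  for d in silhouettes(n,a)[:4]:
    m=d['mask']; r,c=np.nonzero(m); W=world(a,c,r); W=W[a['z_map'][r,c]>0]
    rect=cv2.minAreaRect(W[:,:2].astype(np.float32)*1000)
    print(n,round(d['conf'],2),np.array(d['at'])*[560,420],m.sum(),'rect',np.round(rect[0],1),np.round(rect[1],1),round(rect[2],2),'z',np.round(np.percentile(W[:,2],[5,50,95]),4))
E
```

```text
pics
{'time': 0.0, 'joint_positions': [-1.42, 0.334, 0.04, 1.466, -0.013, 1.343, -0.058], 'dq': [0.001, -0.0, 0.001, 0.001, 0.001, 0.001, -0.001], 'joint_efforts': [-0.0, -65.857, 1.365, -40.554, 0.017, 0.013, -0.0], 'tcp_pos': [0.161, 0.629, 0.209], 'orientation': [0.125, 0.992, -0.001, -0.0], 'ft_force': [0.431, 0.159, 0.667], 'torque': [-0.01, 0.006, -0.037], 'gripper_force': 0.0, 'opening': 1.001}
dict_keys(['pixels', 'z_map', 'K', 'cam_to_world', 'shot'])
brass_shim 0.87 [171.808 190.596] 1099 rect [557.6 252.4] [143.9  40.8] 12.07 z [0.0445 0.0479 0.0514]
brass_shim 0.74 [287.392 222.096] 526 rect [502.1   0.6] [103.3  27.6] 3.76 z [-0.0019  0.0016  0.0054]
black_shim 0.63 [217.616 182.112] 1208 rect [575.4 153.7] [151.5  42.8] 10.08 z [0.0442 0.0479 0.0512]
surface_plate 0.65 [197.624 190.89 ] 5436 rect [563.3 210.8] [189.9 233.4] 8.18 z [0.0412 0.045  0.0484]
tray 0.62 [365.288 225.288] 5722 rect [ 481.6 -181.4] [228.7 141.1] 14.48 z [-0.0012  0.0027  0.028 ]
```

View pics/a.png

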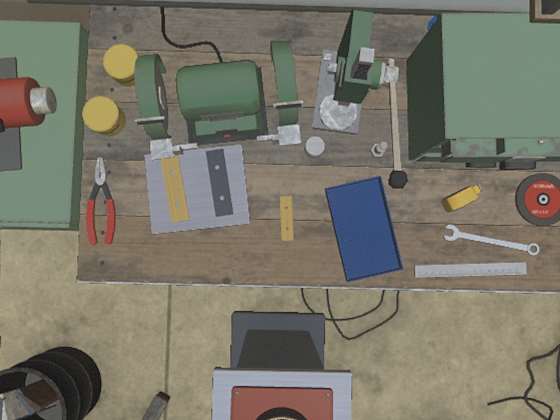

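View pics/b.png

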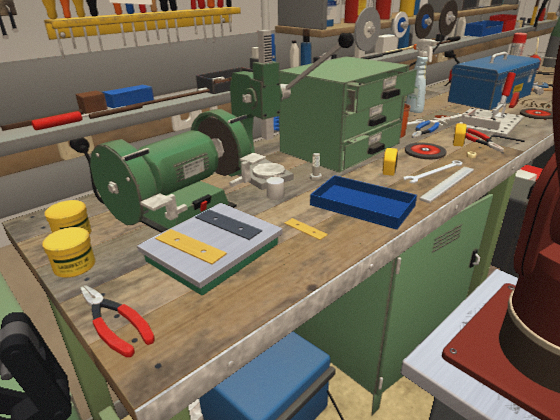

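The pictures show two brass strips and a dark one:
- Brass A, top picture (172,190): about 150x40 mm, on the grey plate.
- Brass B, top picture (287,222): about 103x28 mm, on the bench.
- Dark shim, (218,182).
- Tray, (365,228).

A is the job's piece because it is the larger one and lies on the plate. I'll confirm it in a crop and compute the poses.

```bash
cat >> h.py <<'E'
def rectpose(W):
    "long-axis pose from world xy corners"
    c,s,a=cv2.minAreaRect((W[:,:2]*1000).astype(np.float32))
    if s[0]<s[1]: a+=90; s=s[::-1]
    a=(a+90)%180-90
    return np.round(c,1),np.round(s,1),round(a,2)
def plane(p,c,r,z0):
    A=world(p,c,r,1.0); o=p['cam_to_world'][:3,3]; d=A-o
    return o+d*((z0-o[2])/d[:,2])[:,None]
E
python3 - <<'E'
from h import *
a=viewer.snapshot('top'); print(a['K'].round(1).tolist())
cv2.imwrite('pics/c.png',cv2.resize(cv2.cvtColor(a['pixels'][130:260,130:310],cv2.COLOR_RGB2BGR),(720,520),interpolation=cv2.INTER_CUBIC))
for n,z in [('brass_shim',.048),('black_shim',.048),('surface_plate',.045),('tray',.03)]:
  for d in silhouettes(n,a)[:2]:
    m=cv2.morphologyEx(d['mask'].astype(np.uint8),cv2.MORPH_CLOSE,np.ones((9,9)))
    r,c=np.nonzero(m); W=plane(a,c,r,z); mu=W.mean(0)[:2]*1000
    w,V=np.linalg.eigh(np.cov((W[:,:2]*1000).T)); v=V[:,1]
    print(n,round(d['conf'],2),rectpose(W),'mean',mu.round(1),'std dims',np.sqrt(12*w).round(1),'ang',round(np.degrees(np.arctan(v[1]/v[0])),2))
E
```

```text
[[494.9, 0.0, 279.8], [0.0, 494.9, 210.2], [0.0, 0.0, 1.0]]
brass_shim 0.81 (array([558. , 252.6]), array([147.9,  41.2]), 12.46) mean [557.8 252.5] std dims [ 40.1 145.9] ang 12.55
brass_shim 0.75 (array([500. ,   1.6]), array([98.4, 26.8]), 1.37) mean [497.9   2. ] std dims [27.4 97.7] ang 2.3
black_shim 0.58 (array([575.9, 154. ]), array([149.8,  40.3]), 10.55) mean [575.  154.2] std dims [ 39.5 148.4] ang 10.84
surface_plate 0.55 (array([560.6, 203.7]), array([220.4, 180.6]), -82.25) mean [554.5 200.6] std dims [183.4 233.5] ang -74.87
tray 0.78 (array([ 480.5, -175.2]), array([221.5, 134.2]), 14.28) mean [ 480.2 -175.2] std dims [133.6 220.2] ang 14.54
```

View pics/c.png

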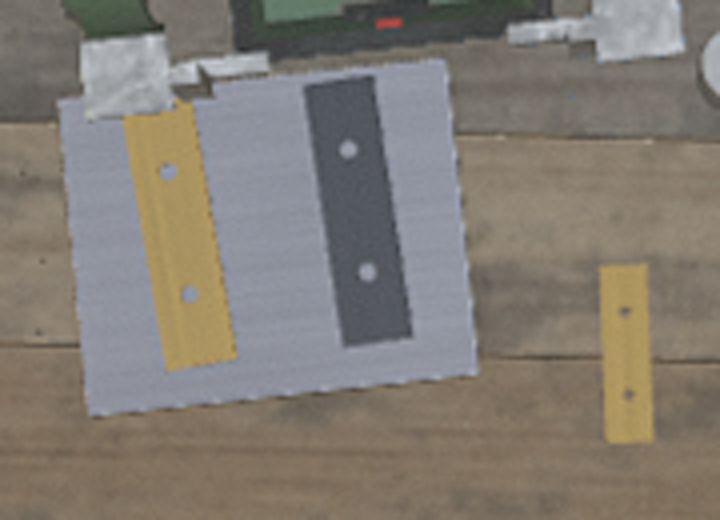

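A at crop (180,235) is confirmed: the larger brass strip, on the plate, next to the dark one. A grinder rest covers its far end at crop (125,75). I'll move above its middle with the claw shut.

Emit:
{"api": "play_rows", "payload": {"travel": [[-4,-2.3,0],[-8,-4.6,0],[-12,-7,0],[-16,-9.3,0],[-20,-11.6,0],[-24,-13.9,0],[-28,-16.2,0],[-31,-18,0]], "twist": [[0,0,-0.06],[0,0,-0.12],[0,0,-0.18],[0,0,-0.24],[0,0,-0.3],[0,0,-0.36],[0,0,-0.42],[0,0,-0.47]], "claw": 1}}

```text
time: 1.22
tcp_pos: [0.3999, 0.3948, 0.2102]
orientation: [-0.111, 0.994, 0.0, 0.0]
ft_force: [-0.1, 0.2, 1.2]
opening: -0.001
gripper_force: 0.0
```

```bash
cat >> h.py <<'E'
from scipy.spatial.transform import Rotation as R
def goto(pos,yaw):
    "shift (cm) and twist to bring measured TCP to pos, tool down, tool y at world y turned by yaw deg"
    s=bot.state(); R0=R.from_quat(s['orientation']); y=np.radians(yaw)
    M=np.array([[-np.cos(y),-np.sin(y),0],[-np.sin(y),np.cos(y),0],[0,0,-1]]).T
    M=np.column_stack([[-np.cos(y),-np.sin(y),0],[-np.sin(y),np.cos(y),0],[0,0,-1]])
    t=R0.inv().apply(np.array(pos)-s['tcp_pos'])*100; w=(R0.inv()*R.from_matrix(M)).as_rotvec()
    print('t',round(s['time'],2),'tcp',np.round(s['tcp_pos'],4),'F',np.round(s['ft_force'],1),'open',round(s['opening'],2),'travel',t.round(2),'twist',w.round(3))
E
python3 - <<'E'
from h import *
goto([.547,.250,.209],12.5)
w=viewer.snapshot('wrist'); save(w,'w1.png')
a=viewer.snapshot('top')
r,c=np.mgrid[100:175,130:310]; W=world(a,c.ravel(),r.ravel())
for lo,hi in [(.56,.58),(.58,.60),(.60,.62),(.62,.64),(.64,.66)]:
    k=(W[:,0]>lo)&(W[:,0]<hi)&(W[:,1]>.19)&(W[:,1]<.32); print(lo,W[k,2].max().round(3) if k.any() else None)
print(plane(w,[0,559,0,559,280],[0,0,419,419,210],.048).round(3).tolist())
E
```

```text
t 1.22 tcp [0.3999 0.3948 0.2102] F [-0.1  0.2  1.2] open -0.0 travel [-11.13 -17.38   0.11] twist [0.001 0.    0.005]
0.56 None
0.58 0.054
0.6 0.124
0.62 0.127
0.64 0.159
[[0.305, 0.148, 0.048], [0.208, 0.576, 0.048], [0.751, 0.139, 0.048], [0.606, 0.777, 0.048], [0.426, 0.401, 0.048]]
```

Emit:
{"api": "play_rows", "payload": {"travel": [[-2.2,-3.4,0],[-4.4,-6.9,0],[-6.6,-10.3,0],[-8.8,-13.8,0],[-11,-17.4,0],[-11,-17.4,0]], "twist": [[0,0,0],[0,0,0],[0,0,0],[0,0,0],[0,0,0],[0,0,0]]}}

```text
time: 1.82
tcp_pos: [0.5496, 0.2419, 0.2101]
orientation: [-0.104, 0.995, -0.002, 0.001]
ft_force: [-0.3, -1.1, 0.6]
opening: -0.002
gripper_force: 0.0
```

```bash
cat >> h.py <<'E'
def brass(w,z):
    h=cv2.cvtColor(w['pixels'],cv2.COLOR_RGB2HSV); m=cv2.inRange(h,(15,80,60),(32,255,255))
    n,l,st,_=cv2.connectedComponentsWithStats(cv2.morphologyEx(m,cv2.MORPH_OPEN,np.ones((3,3))))
    k=1+np.argmax(st[1:,4]); r,c=np.nonzero(l==k); return rectpose(plane(w,c,r,z)),st[k]
E
python3 - <<'E'
from h import *
w=viewer.snapshot('wrist'); save(w,'w2.png'); print(brass(w,.048))
goto([.5455,.2495,.12],12.5)
E
```

```text
((array([558.2, 251.9]), array([148.5,  39.7]), 12.07), array([ 267,  110,   47,  156, 6547], dtype=int32))
t 1.87 tcp [0.5472 0.2456 0.2099] F [-0.3  0.9 -0.8] open -0.0 travel [0.09 0.44 8.99] twist [-0.002  0.001 -0.006]
```

View pics/w2.png

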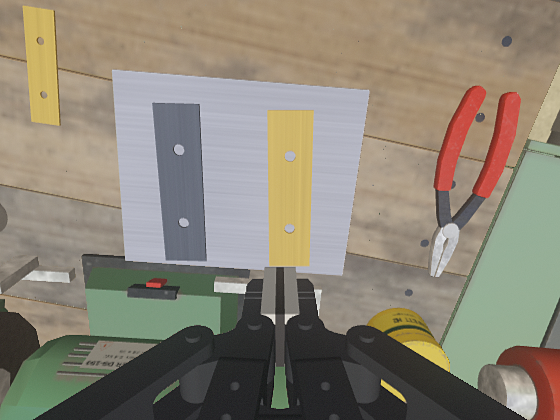

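The wrist view shows the brass shim at (290,190), the dark one at (180,180), and the plate's front edge at row ~80. I'll lower onto the brass.

Emit:
{"api": "play_rows", "payload": {"travel": [[0.1,0.4,3],[0.1,0.4,6],[0.1,0.4,9],[0.1,0.4,11],[0.1,0.4,13],[0.1,0.4,14],[0.1,0.4,14.2],[0.1,0.4,14.2]], "twist": [[0,0,-0.005],[0,0,-0.005],[0,0,-0.005],[0,0,-0.005],[0,0,-0.005],[0,0,-0.005],[0,0,-0.005],[0,0,-0.005]]}}

```text
time: 2.53
tcp_pos: [0.5418, 0.2549, 0.0678]
orientation: [-0.113, 0.994, -0.0, -0.0]
ft_force: [0.4, -0.1, 0.5]
opening: -0.003
gripper_force: 0.0
```

```bash
python3 - <<'E'
from h import *
goto([.5455,.2490,.064],12.3)
w=viewer.snapshot('wrist'); print(brass(w,.048))
E
```

```text
t 2.53 tcp [0.5418 0.2549 0.0678] F [ 0.4 -0.1  0.5] open -0.0 travel [-0.23 -0.65  0.38] twist [-0.    -0.001  0.011]
((array([434.1, 259.2]), array([216.1,  28.9]), 88.04), array([  101,     0,   456,   113, 13670], dtype=int32))
```

Emit:
{"api": "play_rows", "payload": {"travel": [[-0.2,-0.5,0.2],[-0.2,-0.5,0.4],[-0.2,-0.5,0.5],[-0.2,-0.5,0.6],[-0.2,-0.5,0.6]], "twist": [[0,0,0.01],[0,0,0.01],[0,0,0.01],[0,0,0.01],[0,0,0.01]]}}

```text
time: 3.0
tcp_pos: [0.5453, 0.25, 0.0619]
orientation: [-0.107, 0.994, 0.0, 0.0]
ft_force: [-0.1, 0.0, -0.3]
opening: 0.0
gripper_force: 0.0
```

Emit:
{"api": "play_rows", "payload": {"travel": [[0,0,0.1],[0,0,0.2],[0,0,0.2]], "twist": [[0,0,0],[0,0,0],[0,0,0]]}}

```text
time: 3.25
tcp_pos: [0.5451, 0.25, 0.0596]
orientation: [-0.107, 0.994, -0.0, -0.0]
ft_force: [-1.0, -0.4, 0.8]
opening: -0.001
gripper_force: 0.0
```

Emit:
{"api": "play_rows", "payload": {"travel": [[0,0,0.1],[0,0,0.15],[0,0,0.15]], "twist": [[0,0,0],[0,0,0],[0,0,0]]}}

```text
time: 3.5
tcp_pos: [0.5452, 0.2499, 0.0581]
orientation: [-0.107, 0.994, -0.0, -0.0]
ft_force: [0.4, 0.3, 0.2]
opening: -0.001
gripper_force: 0.0
```

Emit:
{"api": "play_rows", "payload": {"travel": [[0,0,0.1],[0,0,0.15],[0,0,0.15]], "twist": [[0,0,0],[0,0,0],[0,0,0]]}}

```text
time: 3.75
tcp_pos: [0.5452, 0.2498, 0.0566]
orientation: [-0.107, 0.994, -0.0, -0.0]
ft_force: [-0.1, -0.6, 0.1]
opening: -0.0
gripper_force: 0.0
```

```bash
python3 - <<'E'
from h import *
w=viewer.snapshot('wrist'); s=viewer.snapshot('scene')
i=np.hstack([cv2.resize(w['pixels'],(400,300)),cv2.resize(s['pixels'][180:300,120:290],(400,300),interpolation=cv2.INTER_CUBIC)])
cv2.imwrite('pics/w3.png',cv2.cvtColor(i,cv2.COLOR_RGB2BGR))
E
```

```text
(no output)
```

View pics/w3.png

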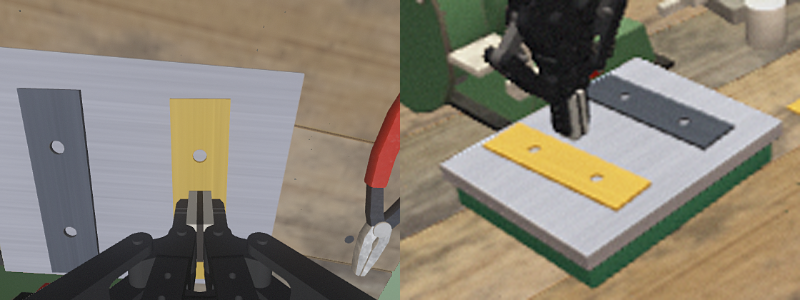

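The tip at scene crop (570,135) is still a few mm above the shim (565,165) and over its middle. I'll keep lowering gently.

Emit:
{"api": "play_rows", "payload": {"travel": [[0,0,0.1],[0,0,0.2],[0,0,0.2]], "twist": [[0,0,0],[0,0,0],[0,0,0]]}}

```text
time: 4.1
tcp_pos: [0.5451, 0.2499, 0.0545]
orientation: [-0.107, 0.994, -0.0, -0.0]
ft_force: [-0.9, 0.8, 0.1]
opening: -0.001
gripper_force: 0.0
```

Emit:
{"api": "play_rows", "payload": {"travel": [[0,0,0.1],[0,0,0.15],[0,0,0.15]], "twist": [[0,0,0],[0,0,0],[0,0,0]]}}

```text
time: 4.35
tcp_pos: [0.5452, 0.2499, 0.0532]
orientation: [-0.107, 0.994, -0.0, -0.0]
ft_force: [-0.1, -0.5, 0.9]
opening: 0.001
gripper_force: 0.0
```

```bash
python3 - <<'E'
from h import *
s=viewer.snapshot('scene'); r,c=np.mgrid[180:300,120:290]; W=world(s,c.ravel(),r.ravel()); rgb=s['pixels'][180:300,120:290].reshape(-1,3).astype(int)
t=bot.state()['tcp_pos']
k=(np.hypot(*(W[:,:2]-t[:2]).T)<.03)&(np.ptp(rgb,axis=1)<50)&(rgb.max(1)<150)
for z in np.arange(.04,.12,.005):
    q=k&(W[:,2]>=z)&(W[:,2]<z+.005); print(z.round(3),q.sum(),W[q].mean(0).round(3) if q.any() else '')
for n in ['brass_shim','surface_plate','black_shim']:
    for d in silhouettes(n,s)[:2]:
        rr,cc=np.nonzero(d['mask']); print(n,np.array(d['at'])*[560,420],np.percentile(world(s,cc,rr)[:,2],[10,50,90]).round(4))
E
```

```text
0.04 0 
0.045 0 
0.05 0 
0.055 0 
0.06 0 
0.065 0 
0.07 0 
0.075 12 [0.54  0.255 0.078]
0.08 24 [0.536 0.253 0.083]
0.085 37 [0.539 0.256 0.088]
0.09 37 [0.538 0.255 0.093]
0.095 44 [0.538 0.255 0.098]
0.1 37 [0.539 0.256 0.103]
0.105 38 [0.538 0.255 0.107]
0.11 26 [0.537 0.254 0.112]
0.115 24 [0.535 0.251 0.118]
brass_shim [194.096 246.204] [0.0474 0.049  0.0501]
brass_shim [306.824 228.396] [0.0014 0.0029 0.0043]
surface_plate [213.696 246.204] [0.0188 0.0456 0.0469]
black_shim [231.  220.5] [0.0471 0.0489 0.0499]
```

```bash
python3 - <<'E'
from h import *
s=viewer.snapshot('scene'); r,c=np.mgrid[180:300,120:290]; r=r.ravel();c=c.ravel();W=world(s,c,r)
t=bot.state()['tcp_pos']
k=np.hypot(*(W[:,:2]-t[:2]).T)<.03
for z in np.arange(.046,.084,.003):
    q=k&(W[:,2]>=z)&(W[:,2]<z+.003); print(z.round(3),q.sum(),W[q].mean(0).round(3) if q.any() else '',c[q].mean() if q.any() else '',r[q].mean() if q.any() else '')
i=cv2.resize(s['pixels'][190:290,120:260],(784,560),interpolation=cv2.INTER_CUBIC)
cv2.imwrite('pics/w4.png',cv2.cvtColor(i,cv2.COLOR_RGB2BGR))
E
```

```text
0.046 217 [0.543 0.252 0.048] 195.93548387096774 248.24884792626727
0.049 199 [0.546 0.252 0.05 ] 194.7286432160804 246.79396984924622
0.052 0   
0.055 0   
0.058 0   
0.061 0   
0.064 0   
0.067 0   
0.07 0   
0.073 2 [0.544 0.257 0.076] 191.5 236.5
0.076 9 [0.541 0.255 0.078] 193.22222222222223 235.66666666666666
0.079 10 [0.537 0.252 0.081] 195.5 234.7
0.082 18 [0.536 0.253 0.084] 195.22222222222223 233.5
```

View pics/w4.png

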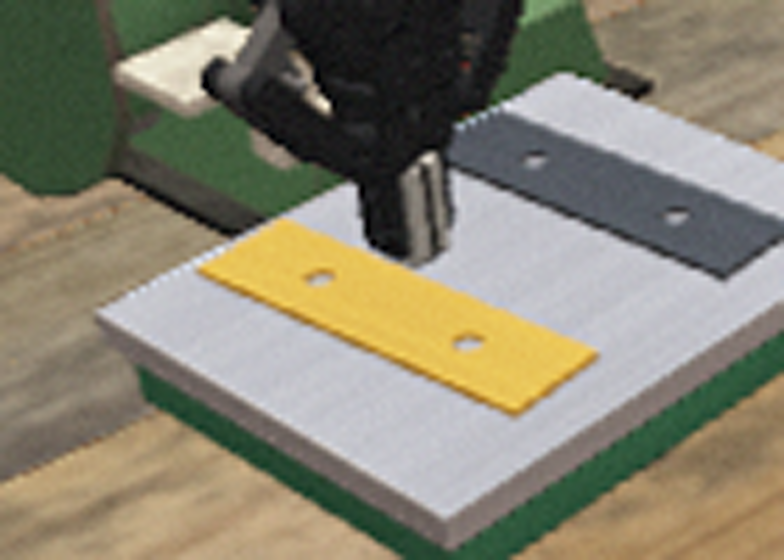

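The crop shows the tip at (405,262), clearly above the shim. Its depth gives a tip height of about 0.075 m, so the tip sits about 22 mm behind the reported TCP. I'll trust the cameras and descend by force.

Emit:
{"api": "play_rows", "payload": {"travel": [[0,0,0.3],[0,0,0.6],[0,0,0.9],[0,0,1.2],[0,0,1.4],[0,0,1.5],[0,0,1.5]], "twist": [[0,0,0],[0,0,0],[0,0,0],[0,0,0],[0,0,0],[0,0,0],[0,0,0]]}}

```text
time: 5.18
tcp_pos: [0.5451, 0.2498, 0.0379]
orientation: [-0.107, 0.994, -0.0, -0.0]
ft_force: [0.3, -0.9, -0.7]
opening: 0.002
gripper_force: 0.0
```

```bash
python3 - <<'E'
from h import *
goto([.5455,.2490,.0382],12.3)
for n in ['scene','wrist']:
    s=viewer.snapshot(n); r,c=np.mgrid[0:420,0:560]; r=r.ravel();c=c.ravel();k=s['z_map'].ravel()>0;r=r[k];c=c[k];W=world(s,c,r)
    t=bot.state()['tcp_pos']
    k=(np.hypot(*(W[:,:2]-t[:2]).T)<.03)&(W[:,2]>.053)&(W[:,2]<.1); o=np.argsort(W[k,2])[:5]; print(n,W[k][o].round(4).tolist())
E
```

```text
t 5.18 tcp [0.5451 0.2498 0.0379] F [ 0.3 -0.9 -0.7] open 0.0 travel [-0.02 -0.09 -0.03] twist [-0.    -0.001  0.001]
scene [[0.5403, 0.2559, 0.0604], [0.5468, 0.2581, 0.0606], [0.5497, 0.2583, 0.0615], [0.5439, 0.2577, 0.0618], [0.5425, 0.2564, 0.0619]]
wrist [[0.5335, 0.2515, 0.0613], [0.5345, 0.2465, 0.0614], [0.5337, 0.2498, 0.0617], [0.5353, 0.2418, 0.0618], [0.534, 0.2476, 0.0619]]
```

Emit:
{"api": "play_rows", "payload": {"travel": [[0,0,0.3],[0,0,0.6],[0,0,0.8],[0,0,0.9],[0,0,0.9]], "twist": [[0,0,0],[0,0,0],[0,0,0],[0,0,0],[0,0,0]]}}

```text
time: 5.7
tcp_pos: [0.5451, 0.2498, 0.0289]
orientation: [-0.107, 0.994, -0.0, -0.0]
ft_force: [0.4, -0.2, -0.1]
opening: 0.002
gripper_force: 0.0
```

Emit:
{"api": "play_rows", "payload": {"travel": [[0,0,0.1],[0,0,0.15],[0,0,0.15]], "twist": [[0,0,0],[0,0,0],[0,0,0]]}}

```text
time: 5.95
tcp_pos: [0.5453, 0.25, 0.0278]
orientation: [-0.107, 0.994, -0.0, -0.0]
ft_force: [0.6, 0.2, 0.2]
opening: -0.002
gripper_force: 0.0
```

Emit:
{"api": "play_rows", "payload": {"travel": [[0,0,0.1],[0,0,0.1],[0,0,0.1]], "twist": [[0,0,0],[0,0,0],[0,0,0]]}}

```text
time: 6.2
tcp_pos: [0.5453, 0.2499, 0.0268]
orientation: [-0.107, 0.994, -0.0, -0.0]
ft_force: [0.2, -0.8, 0.1]
opening: -0.003
gripper_force: 0.0
```

Emit:
{"api": "play_rows", "payload": {"travel": [[0,0,0.05],[0,0,0.1],[0,0,0.1]], "twist": [[0,0,0],[0,0,0],[0,0,0]]}}

```text
time: 6.45
tcp_pos: [0.5456, 0.2501, 0.0267]
orientation: [-0.107, 0.994, 0.0, 0.0]
ft_force: [-2.1, -2.3, 8.0]
opening: 0.004
gripper_force: 3.9
```

Contact at 8 N. Dragging toward the robot, which is tool +x.

Emit:
{"api": "play_rows", "payload": {"travel": [[0,0,0.04],[0.3,0,0.04],[0.8,0,0.04],[1.3,0,0.04],[1.8,0,0.04],[2.3,0,0.04],[2.6,0,0.04],[2.6,0,0.04]], "twist": [[0,0,0],[0,0,0],[0,0,0],[0,0,0],[0,0,0],[0,0,0],[0,0,0],[0,0,0]]}}

```text
time: 7.12
tcp_pos: [0.5207, 0.2449, 0.0267]
orientation: [-0.107, 0.994, 0.001, 0.001]
ft_force: [0.1, -0.8, 8.1]
opening: -0.003
gripper_force: 4.0
```

```bash
python3 - <<'E'
from h import *
goto([.5455,.2490,.0268],12.3)
a=viewer.snapshot('top')
for n in ['brass_shim','black_shim']:
  for d in silhouettes(n,a)[:1]:
    r,c=np.nonzero(cv2.morphologyEx(d['mask'].astype(np.uint8),cv2.MORPH_CLOSE,np.ones((9,9)))); print(n,d['at'],rectpose(plane(a,c,r,.048)))
w=viewer.snapshot('wrist'); save(w,'w5.png'); print(brass(w,.048))
E
```

```text
t 7.12 tcp [0.5207 0.2449 0.0267] F [ 0.1 -0.8  8.1] open -0.0 travel [-2.51 -0.13 -0.01] twist [0.001 0.002 0.001]
brass_shim [0.3202, 0.4405] (array([537.4, 245.4]), array([151.1,  37.6]), 13.2)
black_shim [0.3914, 0.4388] (array([575.8, 154.3]), array([150.9,  41.5]), 10.56)
((array([428.4, 247. ]), array([184.8,  35.6]), 85.9), array([   78,     0,   482,   161, 22431], dtype=int32))
```

It drags along. Continuing.

Emit:
{"api": "play_rows", "payload": {"travel": [[0.5,0,0],[1.1,0,0],[1.7,0,0],[2.3,0,0],[2.9,0,0],[3.5,0,0],[4,0,0],[4,0,0]], "twist": [[0,0,0],[0,0,0],[0,0,0],[0,0,0],[0,0,0],[0,0,0],[0,0,0],[0,0,0]]}}

```text
time: 7.98
tcp_pos: [0.4813, 0.2363, 0.0266]
orientation: [-0.107, 0.994, 0.001, 0.001]
ft_force: [-2.4, 0.2, 8.9]
opening: 0.001
gripper_force: 4.7
```

```bash
python3 - <<'E'
from h import *
goto([.5455,.2490,.0268],12.3)
a=viewer.snapshot('top')
for n in ['brass_shim','black_shim']:
  for d in silhouettes(n,a)[:1]:
    r,c=np.nonzero(cv2.morphologyEx(d['mask'].astype(np.uint8),cv2.MORPH_CLOSE,np.ones((9,9)))); print(n,d['at'],rectpose(plane(a,c,r,.048)))
E
```

```text
t 7.98 tcp [0.4813 0.2363 0.0266] F [-2.4  0.2  8.9] open 0.0 travel [-6.54 -0.13 -0.  ] twist [0.001 0.002 0.001]
brass_shim [0.5123, 0.5198] (array([500. ,   2.6]), array([98.4, 24.7]), 1.37)
black_shim [0.3904, 0.4376] (array([575.7, 154.2]), array([150.9,  41.9]), 10.92)
```

Emit:
{"api": "play_rows", "payload": {"travel": [[0,0,-0.5],[0,0,-3],[0,0,-6.5],[0,0,-10],[2,0,-13],[4,0,-16],[5,0,-18],[5,0,-18]], "twist": [[0,0,0],[0,0,0],[0,0,0],[0,0,0],[0,0,0],[0,0,0],[0,0,0],[0,0,0]], "claw": 0.3}}

```text
time: 8.8
tcp_pos: [0.4323, 0.2261, 0.2103]
orientation: [-0.108, 0.994, 0.002, 0.003]
ft_force: [0.2, 0.1, 0.0]
opening: 0.7
gripper_force: 0.0
```

```bash
python3 - <<'E'
from h import *
w=viewer.snapshot('wrist'); print(brass(w,.048))
a=viewer.snapshot('top')
for d in silhouettes('brass_shim',a)[:3]:
    r,c=np.nonzero(cv2.morphologyEx(d['mask'].astype(np.uint8),cv2.MORPH_CLOSE,np.ones((9,9)))); print(d['at'],rectpose(plane(a,c,r,.048)))
goto([.4455,.2390,.2],12.3)
i=np.hstack([cv2.resize(w['pixels'],(400,300)),cv2.resize(a['pixels'][130:265,130:310],(400,300),interpolation=cv2.INTER_CUBIC)])
cv2.imwrite('pics/w6.png',cv2.cvtColor(i,cv2.COLOR_RGB2BGR))
E
```

```text
((array([491.2, 240.3]), array([157.2,  68.2]), 12.34), array([ 243,  162,   76,  150, 6015], dtype=int32))
[0.5082, 0.5231] (array([498.8,   2. ]), array([96.5, 25.8]), 2.97)
[0.3148, 0.4981] (array([514.6, 244.2]), array([112.1,  40.4]), 12.59)
t 8.95 tcp [0.432  0.2251 0.2052] F [ 0.1  0.2 -0.4] open 0.7 travel [-1.62  1.07  0.52] twist [0.    0.    0.001]
```

View pics/w6.png

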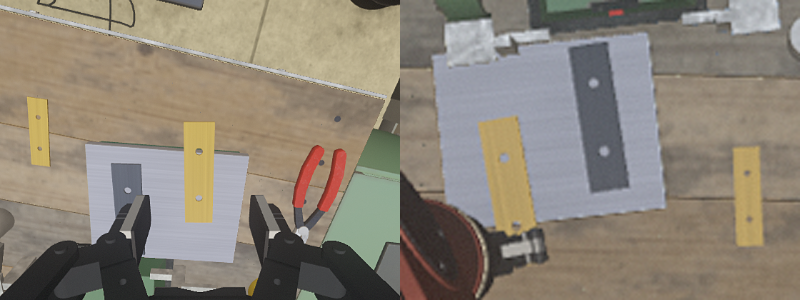

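The wrist view shows the brass shim at (199,170) overhanging the front edge (row ~150) by about 40 mm. I'll refine the pose.

```bash
python3 - <<'E'
from h import *
w=viewer.snapshot('wrist')
for d in silhouettes('brass_shim',w)[:2]:
    r,c=np.nonzero(cv2.morphologyEx(d['mask'].astype(np.uint8),cv2.MORPH_CLOSE,np.ones((9,9)))); print(d['at'],rectpose(plane(w,c,r,.048)))
for d in silhouettes('surface_plate',w)[:1]:
    r,c=np.nonzero(d['mask']); W=plane(w,c,r,.045); print('plate',rectpose(W))
e=plane(w,np.array([86,249])*1.4,np.array([144,154])*1.4,.045); print('edge',e.round(4))
h=cv2.cvtColor(w['pixels'],cv2.COLOR_RGB2HSV); m=cv2.inRange(h,(15,80,60),(32,255,255)); m=cv2.morphologyEx(m,cv2.MORPH_OPEN,np.ones((17,17)))
n,l,st,_=cv2.connectedComponentsWithStats(m); print(st)
for k in range(1,n):
    r,c=np.nonzero(l==k)
    print(rectpose(plane(w,c,r,.048)))
goto([.4455,.2390,.2],12.3)
E
```

```text
[0.0896, 0.44] (array([480.8,  25.8]), array([90.3, 25.2]), 4.08)
[0.5014, 0.5805] (array([495.1, 238.7]), array([149.2,  40.2]), 12.03)
plate (array([555.7, 202.6]), array([218.8, 186.4]), -82.48)
edge [[0.481  0.0845 0.045 ]
 [0.4491 0.2948 0.045 ]]
[[     0      0    560    420 227248]
 [    38    140     29     24    689]
 [    40    169     29     39   1097]
 [   258    172     45    106   4362]
 [    43    213     27     22    584]
 [   260    284     39     32   1220]]
(array([446.4,  23.4]), array([28.5, 20.2]), -77.65)
(array([480. ,  25.8]), array([39.9, 25.3]), 3.66)
(array([473.1, 234.1]), array([105.9,  40.3]), 12.33)
(array([514.5,  28.3]), array([27.9, 21.1]), -77.65)
(array([550.3, 250.1]), array([38.9, 36.2]), -77.65)
t 9.1 tcp [0.4317 0.2248 0.2042] F [ 0.1 -0.2  0.9] open 0.7 travel [-1.65  1.1   0.41] twist [-0.001 -0.002  0.   ]
```

Emit:
{"api": "play_rows", "payload": {"travel": [[-0.6,0,3],[-0.6,0,6],[-0.6,0,9],[-0.6,0,12],[-0.6,0,14],[-0.6,0,14.4],[-0.6,0,14.4],[-0.6,0,14.4]], "twist": [[0,0,0],[0,0,0],[0,0,0],[0,0,0],[0,0,0],[0,0,0],[0,0,0],[0,0,0]]}}

```text
time: 9.77
tcp_pos: [0.4383, 0.2265, 0.0619]
orientation: [-0.107, 0.994, -0.0, 0.0]
ft_force: [0.8, -0.1, 0.8]
opening: 0.701
gripper_force: 0.0
```

```bash
python3 - <<'E'
from h import *
goto([.4373,.2264,.06],12.1)
t=bot.state()['tcp_pos']
for n in ['scene','wrist']:
    s=viewer.snapshot(n); r,c=np.mgrid[0:420,0:560]; r=r.ravel();c=c.ravel();k=s['z_map'].ravel()>0;r=r[k];c=c[k];W=world(s,c,r)
    k=(np.hypot(*(W[:,:2]-t[:2]).T)<.055)&(W[:,2]>.056)&(W[:,2]<.13); o=np.argsort(W[k,2])[:60:6]; print(n,W[k][o].round(4).tolist())
w=s; s=viewer.snapshot('scene')
i=np.hstack([cv2.resize(w['pixels'],(400,300)),cv2.resize(s['pixels'][180:300,130:290],(400,300),interpolation=cv2.INTER_CUBIC)])
cv2.imwrite('pics/w7.png',cv2.cvtColor(i,cv2.COLOR_RGB2BGR))
E
```

```text
t 9.77 tcp [0.4383 0.2265 0.0619] F [ 0.8 -0.1  0.8] open 0.7 travel [0.1  0.01 0.19] twist [-0.     0.     0.004]
scene [[0.4505, 0.1986, 0.0894], [0.4442, 0.1992, 0.0905], [0.4298, 0.2634, 0.0915], [0.4386, 0.197, 0.0922], [0.4222, 0.2547, 0.093], [0.4353, 0.1973, 0.0939], [0.4371, 0.1958, 0.0944], [0.4394, 0.1961, 0.0955], [0.4499, 0.1987, 0.096], [0.4249, 0.2605, 0.0965]]
wrist [[0.4451, 0.1971, 0.0876], [0.4324, 0.2557, 0.0882], [0.4469, 0.1975, 0.0885], [0.433, 0.2557, 0.0888], [0.44, 0.1961, 0.0889], [0.4338, 0.2559, 0.0891], [0.4224, 0.2535, 0.0892], [0.4351, 0.195, 0.0894], [0.4483, 0.1979, 0.0895], [0.4235, 0.2537, 0.0897]]
```

View pics/w7.png

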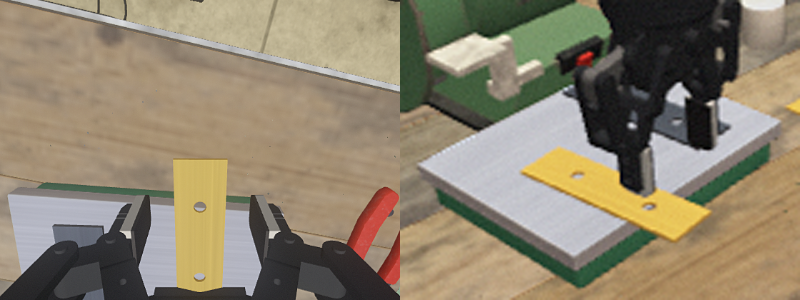

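The fingers straddle the overhanging end, seen in the wrist view at (200,185). I'll shift 3 mm nearer the robot and descend.

Emit:
{"api": "play_rows", "payload": {"travel": [[0.3,0,1],[0.3,0,2],[0.3,0,2.6],[0.3,0,3.2],[0.3,0,3.6],[0.3,0,3.7],[0.3,0,3.7]], "twist": [[0,0,0],[0,0,0],[0,0,0],[0,0,0],[0,0,0],[0,0,0],[0,0,0]]}}

```text
time: 10.5
tcp_pos: [0.4347, 0.2256, 0.024]
orientation: [-0.107, 0.994, -0.0, -0.0]
ft_force: [0.2, 0.5, 0.3]
opening: 0.699
gripper_force: 0.0
```

```bash
python3 - <<'E'
from h import *
goto([.4355,.2260,.015],12.1)
t=bot.state()['tcp_pos']
w=viewer.snapshot('wrist')
c=np.array([0,0]);K=w['K']
for n in ['scene','wrist']:
    s=viewer.snapshot(n); r,c=np.mgrid[0:420,0:560]; r=r.ravel();c=c.ravel();k=s['z_map'].ravel()>0;r=r[k];c=c[k];W=world(s,c,r)
    k=(np.hypot(*(W[:,:2]-t[:2]).T)<.055)&(W[:,2]>.051)&(W[:,2]<.13); o=np.argsort(W[k,2])[:60:12]; print(n,W[k][o].round(4).tolist())
E
```

```text
t 10.5 tcp [0.4347 0.2256 0.024 ] F [0.2 0.5 0.3] open 0.7 travel [-0.09  0.02  0.9 ] twist [-0.    -0.001  0.004]
scene [[0.4204, 0.2598, 0.0518], [0.4324, 0.1952, 0.0541], [0.4177, 0.2573, 0.0561], [0.4322, 0.1929, 0.0574], [0.4309, 0.2679, 0.0586]]
wrist [[0.4369, 0.1952, 0.051], [0.4454, 0.197, 0.0512], [0.4318, 0.1941, 0.0516], [0.4479, 0.1975, 0.0519], [0.4281, 0.2546, 0.0522]]
```

Good. Descend the last 9 mm, then close.

Emit:
{"api": "play_rows", "payload": {"travel": [[0,0,0.3],[0,0,0.6],[0,0,0.9],[0,0,0.9]], "twist": [[0,0,0],[0,0,0],[0,0,0],[0,0,0]]}}

```text
time: 10.98
tcp_pos: [0.4345, 0.2255, 0.0147]
orientation: [-0.107, 0.994, -0.0, -0.0]
ft_force: [-0.1, -0.6, 0.1]
opening: 0.701
gripper_force: 0.0
```

Emit:
{"api": "play_rows", "payload": {"travel": [[0,0,0],[0,0,0],[0,0,0],[0,0,0],[0,0,0],[0,0,0]], "twist": [[0,0,0],[0,0,0],[0,0,0],[0,0,0],[0,0,0],[0,0,0]], "claw": 1, "force": 60}}

```text
time: 11.48
tcp_pos: [0.435, 0.2258, 0.0156]
orientation: [-0.107, 0.994, 0.0, 0.0]
ft_force: [-1.0, -1.4, 3.0]
opening: 0.445
gripper_force: 59.7
```

Gripped at about 38 mm with 60 N. Lifting.

Emit:
{"api": "play_rows", "payload": {"travel": [[0,0,-0.5],[0,0,-1.5],[0,0,-3.5],[0,0,-6],[0,0,-9],[0,0,-12],[0,0,-14],[0,0,-14]], "twist": [[0,0,0],[0,0,0],[0,0,0],[0,0,0],[0,0,0],[0,0,0],[0,0,0],[0,0,0]]}}

```text
time: 12.15
tcp_pos: [0.4371, 0.227, 0.1607]
orientation: [-0.107, 0.994, 0.002, 0.003]
ft_force: [0.3, 1.2, -0.5]
opening: 0.437
gripper_force: 60.4
```

```bash
python3 - <<'E'
from h import *
w=viewer.snapshot('wrist'); s=viewer.snapshot('scene'); a=viewer.snapshot('top')
i=np.hstack([cv2.resize(w['pixels'],(400,300)),cv2.resize(s['pixels'][120:300,130:370],(400,300),interpolation=cv2.INTER_CUBIC)])
cv2.imwrite('pics/w8.png',cv2.cvtColor(i,cv2.COLOR_RGB2BGR))
h=cv2.cvtColor(s['pixels'],cv2.COLOR_RGB2HSV); m=cv2.inRange(h,(15,100,60),(32,255,255)); r,c=np.nonzero(m); W=world(s,c,r); t=bot.state()['tcp_pos']
k=(np.linalg.norm(W-t,axis=1)<.18)&(W[:,2]>.1); W=W[k]; print(len(W)); 
A=np.c_[W[:,:2]-W[:,:2].mean(0),np.ones(len(W))]; print('plane',np.linalg.lstsq(A,W[:,2],rcond=None)[0].round(3),rectpose(W))
d=[d for d in silhouettes('tray',a)][0]; r,c=np.nonzero(d['mask']); print(rectpose(plane(a,c,r,.03)))
q=.0
u=np.array([np.cos(np.radians(14.3)),np.sin(np.radians(14.3))]); 
p=np.array([.4805,-.1765])-.052*u; print(p); goto([*p,.155],14.3)
E
```

```text
786
plane [-0.03   0.025  0.19 ] (array([496.2, 253.1]), array([153.2,  71.8]), 9.82)
(array([ 480.6, -175.4]), array([221.3, 137.7]), 13.82)
[ 0.43011118 -0.18934395]
t 12.35 tcp [0.4342 0.2254 0.1546] F [-0.8  0.6 -1.2] open 0.44 travel [  9.26 -40.43  -0.  ] twist [-0.001 -0.001 -0.034]
```

View pics/w8.png

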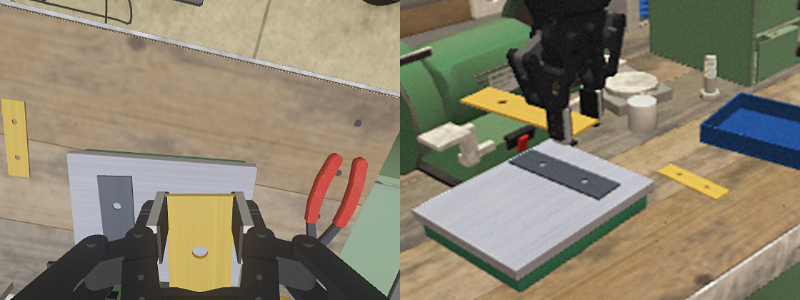

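The shim is held level in the wrist view at (200,235), and the dark shim is unmoved. Crossing to the tray.

Emit:
{"api": "play_rows", "payload": {"travel": [[0.3,-2.4,0],[0.6,-5.2,0],[1,-8.1,0],[1.4,-10.9,0],[1.8,-13.7,0],[2.3,-16.5,0],[2.9,-19.3,0],[3.6,-22.2,0]], "twist": [[0,0,0],[0,0,0],[0,0,-0.01],[0,0,-0.01],[0,0,-0.02],[0,0,-0.02],[0,0,-0.03],[0,0,-0.03]]}}

```text
time: 13.02
tcp_pos: [0.4461, -0.0002, 0.1542]
orientation: [-0.123, 0.992, -0.0, -0.001]
ft_force: [1.0, -0.4, -1.6]
opening: 0.44
gripper_force: 60.4
```

Emit:
{"api": "play_rows", "payload": {"travel": [[0.8,-2.8,0],[1.6,-5.6,0],[2.4,-8.4,0],[3.3,-11.2,0],[4.2,-14,0],[5.1,-16.6,0],[5.6,-18.1,0],[5.6,-18.1,0]], "twist": [[0,0,0],[0,0,0],[0,0,0],[0,0,0],[0,0,0],[0,0,0],[0,0,0],[0,0,0]]}}

```text
time: 13.68
tcp_pos: [0.4351, -0.1917, 0.1546]
orientation: [-0.12, 0.993, -0.001, -0.001]
ft_force: [-0.9, 0.7, -1.6]
opening: 0.437
gripper_force: 60.4
```

```bash
python3 - <<'E'
from h import *
w=viewer.snapshot('wrist'); s=viewer.snapshot('scene')
d=silhouettes('tray',w)
if d: r,c=np.nonzero(d[0]['mask']); print(rectpose(plane(w,c,r,.03)))
d=silhouettes('brass_shim',s)
for q in d: r,c=np.nonzero(q['mask']); W=world(s,c,r); W=W[W[:,2]>.12]; print(q['at'],rectpose(W) if len(W)>50 else '',np.median(W[:,2]) if len(W) else '')
goto([.4301,-.1885,.155],14.1)
E
```

```text
(array([ 478.2, -179.5]), array([220.2, 130.3]), 13.81)
[0.6389, 0.3062] (array([268.2,  93.7]), array([1144.4,  144.1]), -49.4) 0.1857188983439269
t 13.88 tcp [ 0.4365 -0.1868  0.1548] F [ 0.4  0.4 -1.3] open 0.44 travel [ 0.66 -0.01 -0.02] twist [ 0.001 -0.001  0.   ]
```

Emit:
{"api": "play_rows", "payload": {"travel": [[0.3,-0.1,3],[0.3,-0.1,6],[0.3,-0.1,9],[0.3,-0.1,12],[0.3,-0.1,14.5],[0.3,-0.1,16],[0.3,-0.1,16.6],[0.3,-0.1,16.6]], "twist": [[0,0,0],[0,0,0],[0,0,0],[0,0,0],[0,0,0],[0,0,0],[0,0,0],[0,0,0]]}}

```text
time: 14.55
tcp_pos: [0.4331, -0.1885, -0.0118]
orientation: [-0.123, 0.992, 0.0, -0.002]
ft_force: [-0.1, 0.3, -1.5]
opening: 0.436
gripper_force: 60.5
```

Emit:
{"api": "play_rows", "payload": {"travel": [[0,0,0.1],[0,0,0.2],[0,0,0.3],[0,0,0.4],[0,0,0.4]], "twist": [[0,0,0],[0,0,0],[0,0,0],[0,0,0],[0,0,0]]}}

```text
time: 14.97
tcp_pos: [0.4344, -0.1896, -0.0142]
orientation: [-0.122, 0.992, 0.0, 0.0]
ft_force: [0.2, 0.6, -2.1]
opening: 0.436
gripper_force: 60.5
```

```bash
python3 - <<'E'
from h import *
s=viewer.snapshot('scene'); w=viewer.snapshot('wrist')
i=np.hstack([cv2.resize(w['pixels'],(400,300)),cv2.resize(s['pixels'][130:250,280:440],(400,300),interpolation=cv2.INTER_CUBIC)])
cv2.imwrite('pics/w9.png',cv2.cvtColor(i,cv2.COLOR_RGB2BGR)); goto([.43,-.19,-.02],13.9)
h=cv2.cvtColor(s['pixels'],cv2.COLOR_RGB2HSV); m=cv2.inRange(h,(15,100,60),(32,255,255)); m[:,:328]=0; r,c=np.nonzero(m); W=world(s,c,r)
k=(np.linalg.norm(W-[.48,-.18,.01],axis=1)<.1); print(k.sum(),np.percentile(W[k,2],[10,50,90]).round(4) if k.any() else '')
E
```

```text
t 15.07 tcp [ 0.4343 -0.1896 -0.0143] F [ 0.2  0.3 -1.1] open 0.44 travel [0.43 0.07 0.57] twist [-0.     0.001  0.003]
556 [0.0005 0.0168 0.0188]
```

View pics/w9.png

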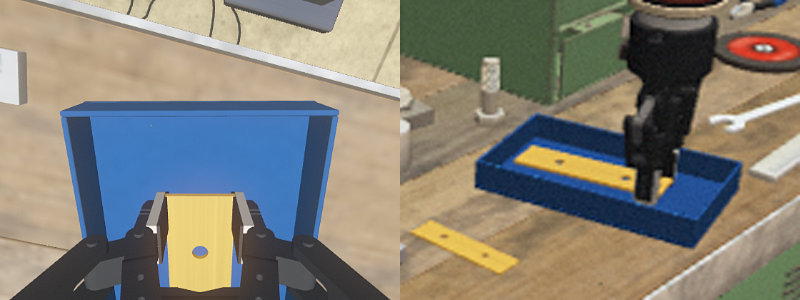

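The shim is level inside the tray in both views: wrist (200,240) and scene crop (590,170). I'll go down a few mm more to fingertip contact.

Emit:
{"api": "play_rows", "payload": {"travel": [[0,0,0.1],[0,0,0.2],[0,0,0.3],[0,0,0.4],[0,0,0.4]], "twist": [[0,0,0],[0,0,0],[0,0,0],[0,0,0],[0,0,0]]}}

```text
time: 15.48
tcp_pos: [0.4339, -0.1896, -0.0188]
orientation: [-0.122, 0.993, 0.0, -0.0]
ft_force: [0.9, 0.0, -1.4]
opening: 0.439
gripper_force: 60.5
```

Emit:
{"api": "play_rows", "payload": {"travel": [[0,0,0.05],[0,0,0.1],[0,0,0.1]], "twist": [[0,0,0],[0,0,0],[0,0,0]]}}

```text
time: 15.73
tcp_pos: [0.4341, -0.1897, -0.0194]
orientation: [-0.122, 0.993, 0.0, -0.0]
ft_force: [-0.5, 0.2, 2.0]
opening: 0.441
gripper_force: 62.7
```

Emit:
{"api": "play_rows", "payload": {"travel": [[0,0,0.05],[0,0,0.1],[0,0,0.1]], "twist": [[0,0,0],[0,0,0],[0,0,0]]}}

```text
time: 15.98
tcp_pos: [0.4341, -0.1897, -0.0195]
orientation: [-0.122, 0.993, 0.001, 0.0]
ft_force: [-8.2, 3.5, 22.6]
opening: 0.439
gripper_force: 73.5
```

The tips are on the floor. Back off 1.5 mm and open partly.

Emit:
{"api": "play_rows", "payload": {"travel": [[0,0,-0.15],[0,0,-0.15]], "twist": [[0,0,0],[0,0,0]]}}

```text
time: 16.15
tcp_pos: [0.4343, -0.1898, -0.0188]
orientation: [-0.122, 0.993, -0.0, 0.0]
ft_force: [0.7, -0.4, -1.5]
opening: 0.44
gripper_force: 60.5
```

Emit:
{"api": "play_rows", "payload": {"travel": [[0,0,0],[0,0,0],[0,0,0],[0,0,0],[0,0,0],[0,0,0]], "twist": [[0,0,0],[0,0,0],[0,0,0],[0,0,0],[0,0,0],[0,0,0]], "claw": 0.35, "force": 20}}

```text
time: 16.65
tcp_pos: [0.4341, -0.1897, -0.0191]
orientation: [-0.122, 0.992, -0.0, -0.0]
ft_force: [0.8, 0.4, -0.4]
opening: 0.652
gripper_force: 0.0
```

Emit:
{"api": "play_rows", "payload": {"travel": [[0,0,-1],[0,0,-3],[0,0,-6],[0,0,-9],[0,0,-12],[0,0,-15],[0,0,-18],[0,0,-18]], "twist": [[0,0,0],[0,0,0],[0,0,0],[0,0,0],[0,0,0],[0,0,0],[0,0,0],[0,0,0]]}}

```text
time: 17.32
tcp_pos: [0.4367, -0.191, 0.1668]
orientation: [-0.122, 0.993, -0.001, 0.004]
ft_force: [1.0, -0.5, -0.9]
opening: 0.65
gripper_force: 0.0
```

```bash
python3 - <<'E'
from h import *
goto([.43,-.19,.15],13.9)
s=viewer.snapshot('scene'); w=viewer.snapshot('wrist')
i=np.hstack([cv2.resize(w['pixels'],(400,300)),cv2.resize(s['pixels'][130:280,130:440],(400,300),interpolation=cv2.INTER_CUBIC)])
cv2.imwrite('pics/w10.png',cv2.cvtColor(i,cv2.COLOR_RGB2BGR))
for n in ['brass_shim','black_shim']:
  for q in silhouettes(n,s):
    r,c=np.nonzero(q['mask']); W=world(s,c,r); A=np.c_[W[:,:2]-W[:,:2].mean(0),np.ones(len(W))]; print(n,np.array(q['at'])*[560,420],rectpose(W),np.linalg.lstsq(A,W[:,2],rcond=None)[0].round(3))
E
```

```text
t 17.32 tcp [ 0.4367 -0.191   0.1668] F [ 1.  -0.5 -0.9] open 0.65 travel [0.64 0.26 1.67] twist [-0.002  0.008  0.001]
brass_shim [360.024 201.18 ] (array([ 492.5, -153.8]), array([152.8,  87. ]), 16.04) [-0.007  0.043  0.007]
brass_shim [308.    227.892] (array([226.3, 257.7]), array([836.4,  84. ]), -43.28) [-0.099  0.734  0.006]
black_shim [230.104 219.618] (array([278.8, 320.9]), array([820.8, 124.2]), -29.15) [-0.177  0.661  0.051]
```

View pics/w10.png

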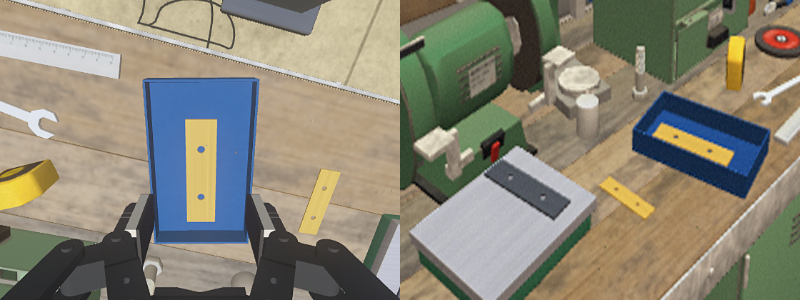

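The brass shim lies flat on the tray floor (wrist view (200,170), top at about 7 mm). The dark shim is unmoved and the gripper is clear. Handing in.

```bash
python3 -c "
from bench import bot
print(bot.close_job())"
```

```text
the job is handed in; nothing more can be done
None
```

The larger brass shim was slid out over the plate's front edge, pinched by its overhanging end, and now lies flat on the blue tray's floor; the dark shim was left where it lay, and the job was handed in at about 17 s.

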